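# Knock the screwdriver up out of its tool well and hold it level

## Task

The screwdriver is sunk in the leaning steel tool well: take the mallet and knock the well's peg fully down with it, which lifts the screwdriver's handle out of the mouth, then stand the mallet back on the bench on its striking face and let it go. Draw the screwdriver right out of the well, turn it level and finish while still holding it there in the gripper, at least 20 cm above the bench and touching nothing else. Touch the peg with the mallet only, and leave the other things lying on the bench where they are.

Things in the scene. Friction and masses are not known exactly. Their poses are not given: they have to be found in the camera images.
- tool_well: Fixed wooden base board (x -100..100, y -45..195, 12 mm thick) with a square steel tube (42 mm wide outside, bore 32 wide x 28 high) leaning 45 deg: its mouth faces up and to -x, outward axis (-0.707, 0, 0.707) in this frame; top edge 171 mm above the bench. Beside it at y = +150 mm a peg in a round guide 62 mm high. Origin: on the bench, under the tube (y = 0), 57 mm behind the mouth; yaw varies.
- well_mouth (a point): Centre of the tube's open mouth, about 156 mm above the bench. The mouth's face is square to the tube axis, so it slopes 45 degrees.
- peg_top (a point): Centre of the top of the peg's flat round head (30 mm across, 10 mm thick), 102 mm above the bench with the peg up and 72 mm with it fully down; beside the tube, 150 mm to +y of it.
- peg (a joint): How far the peg is driven down, m: 0 up, 0.030 fully down (head on its guide). Takes about 5 to 7 N and stays where it is left. It works a lifter in the tube that pushes the screwdriver outward 1.67 times as far (50 mm in all).
- mallet: Mallet standing on a striking face: upright black rubber head, 56 mm across, 72 mm high; level flat-sided wooden handle 22 mm wide, 24 mm high, its middle 36 mm above that face, running along the mallet's -x to 176 mm from the head's centre (at the start roughly towards the robot). Origin: centre of the lower face; z up. 0.35 kg, centre of mass 10 mm from the head's centre towards the handle.
- screwdriver: 174 mm long, 0.09 kg: handle 28 mm wide (x), 24 high (z), from y = 2 to its end at y = 87 mm; blade 6 mm thick, to y = -87. Centre line along y at z = 12 mm. At the start in the tube, blade first, z to the tube's upper side, handle end 4 mm below the mouth. With the peg fully down 46 mm of handle stands out; it must come about 130 mm farther along the tube axis to be clear.
- blade_tip (a point): Tip of the screwdriver's blade, on its centre line.
- handle_end (a point): End of the screwdriver's handle, on its centre line.
- spanner_13: Bystander, loose: combination spanner 165 x 25 x 9 mm lying flat; origin under its middle, length along its y. Leave alone.
- nut_m16: Bystander, loose: hexagon nut 27 x 24 x 13 mm; origin under its middle. Leave alone.
- offcut_2: Bystander, loose: small wooden block 45 x 60 x 30 mm; origin under its middle. Leave alone.
- insulating_tape: Bystander, loose: small black roll of tape, 57 mm across, 19 mm high; origin under its middle. Leave alone.
- masking_tape: Bystander, loose: roll of tape, 98 mm across, 25 mm high; origin under its middle. Leave alone.

How it is judged:
On the way, in this order (a step that is already met when the one before it is completed fails the run):
1. the peg is knocked fully down with the mallet's face on it, the screwdriver still in its well (value of joint peg above 0.026 m and horizontal distance between mallet and peg_top below 0.04 m and z of mallet in the frame of peg_top below 0.03 m and distance between handle_end and well_mouth below 0.08 m).
2. the mallet stands on its striking face on the bench, let go (height (world z) of mallet below 0.008 m and angle between mallet's own z axis and vertical below 0.15 rad and contact force between mallet and the fingers below 0.2 N and linear speed of mallet below 0.02 m/s), for 0.2 s.
3. the screwdriver is drawn out of the well, gripped by the fingers (distance between handle_end and well_mouth above 0.165 m and height (world z) of blade_tip above 0.15 m and contact force between screwdriver and the fingers above 1 N), for 0.1 s.
At the end, for the whole second after the job is handed in: The screwdriver is held still in the fingers, within 15 degrees of level, both its ends at least 18 cm above the bench and touching neither the well nor the mallet; the peg is down (24 mm or more of its 30); the mallet stands at rest on its face on the bench (angle between screwdriver's own y axis and vertical between 1.31 and 1.83 rad and height (world z) of each of blade_tip, handle_end above 0.18 m and contact force between screwdriver and the fingers above 1 N and contact force between screwdriver and tool_well below 0.1 N and contact force between screwdriver and mallet below 0.1 N and linear speed of screwdriver below 0.04 m/s and value of joint peg above 0.024 m and height (world z) of mallet below 0.008 m and angle between mallet's own z axis and vertical below 0.15 rad and linear speed of mallet below 0.02 m/s); the arm keeps its last pose, push and grip.
It fails at once if the peg is pushed with the fingers or the arm (contact force between peg and the fingers above 1 N or contact force between peg and the arm above 1 N).
It fails at once if a bystander is shifted by more than 4 cm (distance of any of spanner_13, nut_m16, offcut_2, insulating_tape, masking_tape from where it was at the start of the episode above 0.04 m).
It also fails if it takes over 64 s, if anything falls off the work surface, if the arm or the gripper's body presses on something with over 40 N, if the wrist force passes 120 N, or if a joint passes its speed limit or range.

## Robot

A 7-joint arm with a two-finger parallel gripper is mounted at the origin on a cart in front of the work surface, level with it; the furniture and walls round the work are solid. World frame = base frame: x ahead of the robot, y to its left, z up, the work surface at z = 0. Lengths are in m, angles in rad, forces in N, time in s.
With the tool pointing down it reaches from about 0.425 to 0.925 m from the base axis. Payload 6.8 kg.
Tool frame: the origin (TCP) lies between the finger pads; the fingertips stand r.tcp_to_tips ahead of it and the grasp point (between the pads) lies 3 mm ahead of it (r.tcp_to_tips is the distance from the TCP to the fingertips, in m); z points along the fingers, y is the line along which they close (so a half turn about z gives the same grasp; the last joint's range is limited). The gripper opens to 85 mm and grips with 20 to 120 N. Pads are 22 mm wide; open, the fingers measure 114 mm over their backs; the gripper's body (76 mm by 85 mm) begins 54 mm behind the grasp point. The pads swing forward as they close: fully open they stand 13 mm farther back than shut.
Start: joints at [1.062, 0.477, 0.022, 1.555, -0.011, 1.109, -0.083], TCP at [0.263, -0.622, 0.253] pointing down, gripper open.
Joint ranges: [-2.96, 2.96], [-0.34, 2.1], [-1.41, 1.46], [0.24, 2.44], [-1.37, 4.51], [0.17, 1.92], [-2.96, 2.96]. Speed limits (rad/s): [2.39, 2.39, 3.14, 3.14, 3.14, 3.14, 3.14].

## Interface

Orientations are given as a rotation vector (axis times angle).
In Python, from bench import r gives the robot as it stands. The module is installed in compiled form; this text tells all that it offers.
- The arm moves only by the tool step_arm, never from a script. Its argument "moves" is a list of rows, each an object of numbers: "rx", "ry", "rz": the turn, a rotation vector about the tool's x, y, z in degrees; "dx", "dy", "dz": the shift along the tool's x, y, z in mm; "gripper": the opening, from -1 (shut) to 1 (fully open). In form: [{"rx": .., "ry": .., "rz": .., "dx": .., "dy": .., "dz": .., "gripper": ..}, ...]. A call has 1 to 20 rows; each row shifts and turns the commanded pose from where the row before left it, along the tool's axes as they then stand; what a row does not reach is not made up. A row lasts 1/8 s, in which the tool goes at most 62.5 mm and 10.7 degrees, less where a joint would pass 70% of its speed; a pose out of reach is approached as far as the arm can. A call is refused whole if a number of a shift passes 62.5 or a number of a turn 10.7, either way. A call with a gripper value outside its range is refused whole. The fingers move at their own pace and stop on an object; "grip_force" is the grip in N (left out, the last holds). Time passes only in rows, so rows that do not move let the fingers close. It gives the time, the measured TCP pose, the force, the opening and the grip force at its end, in the units of the state.
- r.get_obs(): the state, without advancing time (a new reading comes with each control period).
- r.grab_frame(name): name is "side" or "top" or "wrist"; returns the picture (384x512x3 uint8, blue, green, red); there is no depth.
- r.camera_info(name): a dict with "mtx" (3x3 intrinsics, pixels), "rvec" (rotation vector, rad) and "tvec" (3), from world to camera coordinates, as OpenCV has them. Camera axes: x right, y down, z forward; pixel columns grow to the right and rows downward; lengths in m; the calibration is good to about 2 mm. A picture is of the moment at which its call begins: read the wrist's pose just before it. camera_info takes no time and is no camera call; for the wrist camera it gives the pose at the moment of the call.
- r.hand_in(): hands the job in; it is judged then, once.
The state is a dict: "clock": time; "joints": joint angles; "qvel": joint speeds; "tau": joint torques, N m; "tcp_pos": TCP position; "orientation": TCP orientation; "contact_force": force on the tool from outside, world axes, zero at the start; "moment": the same for the moment, N m; "grip_width": finger opening in m; "gripper_force": force on a finger pad.
Only numpy, scipy, OpenCV 4.12 (cv2) and the standard library are available. Lean on these libraries where they do the work, as an engineer would, in place of code of your own. Each camera call takes 0.05 s, during which the arm holds its last target. There are 200 camera calls.

## Working session

There is one attempt and no reset: what is moved stays moved. The work goes in short steps, Python scripts to look and compute and a tool call to move; the robot and the scene stay as the last step left them, time stands still between calls to the robot, and variables do not carry over. Pictures are saved under pics/ and viewed, at most 10 in all, crops included, and the job is handed in when it is done.

Besides the shell and the picture viewer there is one more tool, called as name([rows], argument=value, ...), one row to a line, values as JSON. step_arm: Moves the arm, as the interface text tells. Its arguments: {"type":"object","properties":{"moves":{"type":"array","items":{"type":"object","properties":{"rx":{"type":"number"},"ry":{"type":"number"},"rz":{"type":"number"},"dx":{"type":"number"},"dy":{"type":"number"},"dz":{"type":"number"},"gripper":{"type":"number"}}}},"grip_force":{"type":"number"}},"required":["moves"]}

```bash
mkdir -p pics
python3 - <<'E'
from bench import r
import cv2,numpy as np
o=r.get_obs();print({k:np.round(v,3).tolist() for k,v in o.items()},r.tcp_to_tips)
a=r.grab_frame("side");b=r.grab_frame("top");
cv2.imwrite("pics/side0.png",a);cv2.imwrite("pics/top0.png",b)
for n in("side","top","wrist"):
  c=r.camera_info(n);R=cv2.Rodrigues(np.array(c["rvec"],float))[0];print(n,np.round(c["mtx"],1).tolist(),np.round(R,3).tolist(),np.round(-R.T@np.array(c["tvec"]).ravel(),3))
E
```

```text
{'clock': 0.0, 'joints': [1.062, 0.478, 0.022, 1.556, -0.012, 1.109, -0.083], 'qvel': [0.001, 0.001, -0.0, -0.0, -0.001, -0.0, 0.002], 'tau': [-0.0, -59.646, 1.607, -28.12, 0.012, 0.009, 0.0], 'tcp_pos': [0.263, -0.621, 0.252], 'orientation': [-3.077, -0.625, 0.001], 'contact_force': [0.354, 0.452, 0.165], 'moment': [0.037, -0.012, 0.025], 'gripper_force': 0.0, 'grip_width': 0.085} 0.022
side [[445.1, 0.0, 254.0], [0.0, 445.1, 191.9], [0.0, 0.0, 1.0]] [[-1.0, 0.013, 0.022], [-0.015, 0.403, -0.915], [-0.02, -0.915, -0.402]] [0.58  1.285 0.588]
top [[390.7, 0.0, 249.5], [0.0, 390.7, 196.3], [0.0, 0.0, 1.0]] [[-0.009, -1.0, -0.013], [-0.983, 0.011, -0.183], [0.183, 0.011, -0.983]] [0.402 0.173 1.004]
wrist [[346.0, 0.0, 249.9], [0.0, 346.0, 190.7], [0.0, 0.0, 1.0]] [[0.391, -0.92, -0.002], [-0.883, -0.376, 0.281], [-0.259, -0.109, -0.96]] [ 0.328 -0.593  0.372]
```

View pics/top0.png

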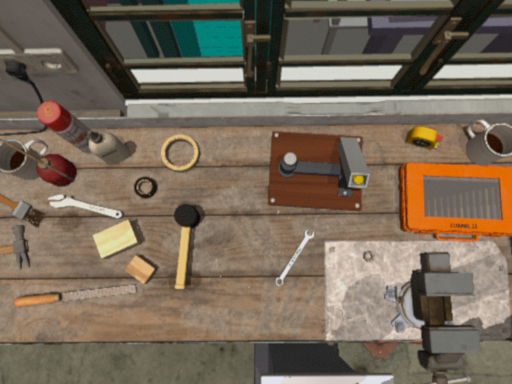

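View pics/side0.png

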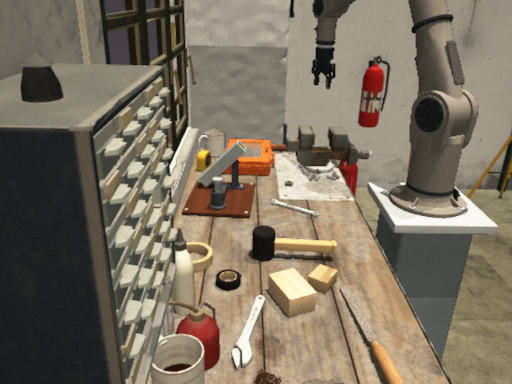

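The top view shows the mallet head at about (187,215) with its handle running to (180,288), the peg head at (289,160), and the tube mouth with the yellow handle end at (358,180). The board corners are near (272,132), (365,135), (362,208) and (269,205). The side view agrees with this.

```bash
cat > h.py <<'E'
from bench import r
import cv2,numpy as np
from scipy.spatial.transform import Rotation as Ro
def plane(cam,uv,z,c=None):
    c=c or r.camera_info(cam);R=cv2.Rodrigues(np.array(c["rvec"],float))[0];C=-R.T@np.array(c["tvec"]).ravel()
    uv=np.atleast_2d(np.array(uv,float));d=np.c_[uv,np.ones(len(uv))]@np.linalg.inv(c["mtx"]).T@R
    return C+d*((z-C[2])/d[:,2])[:,None]
def blob(img,lo,hi,box):
    x0,y0,x1,y1=box;m=cv2.inRange(cv2.cvtColor(img[y0:y1,x0:x1],cv2.COLOR_BGR2HSV),lo,hi)
    k=max(cv2.findContours(m,cv2.RETR_EXTERNAL,cv2.CHAIN_APPROX_NONE)[0],key=cv2.contourArea)
    return k+np.array([x0,y0])
def pose():
    o=r.get_obs();return np.array(o["tcp_pos"]),Ro.from_rotvec(o["orientation"])
E
python3 - <<'E'
from h import *
b=cv2.imread("pics/top0.png")
hsv=cv2.cvtColor(b,cv2.COLOR_BGR2HSV);print([hsv[v,u].tolist() for u,v in((187,215),(182,260),(160,260),(289,158),(300,190),(358,180),(352,155))])
k=blob(b,(15,90,120),(32,255,255),(165,225,205,295));rr=cv2.minAreaRect(k);print("handle",rr,cv2.contourArea(k));bp=cv2.boxPoints(rr);print(np.round(plane("top",bp,.048),4))
k=blob(b,(0,0,0),(180,255,60),(165,195,210,235));rr=cv2.minAreaRect(k);print("head",rr,cv2.boundingRect(k));print(plane("top",rr[0],.06))
k=blob(b,(0,100,30),(14,255,140),(255,120,380,220));rr=cv2.minAreaRect(k);print("board",rr);print(np.round(plane("top",cv2.boxPoints(rr),.012),4))
cv2.imwrite("pics/c.png",np.hstack([cv2.resize(b[120:220,255:380],None,fx=4,fy=4),cv2.resize(b[195:295,160:215],None,fx=4,fy=4)]))
E
```

```text
[[17, 44, 41], [21, 122, 226], [14, 80, 140], [25, 18, 180], [11, 173, 109], [25, 255, 207], [19, 16, 125]]
handle ((181.66236877441406, 257.74652099609375), (10.234000205993652, 63.28485107421875), 5.29008150100708) 533.5
[[0.358  0.3666 0.048 ]
 [0.5089 0.3562 0.048 ]
 [0.5063 0.331  0.048 ]
 [0.3556 0.3421 0.048 ]]
head ((188.00001525878906, 215.00003051757812), (25.45584487915039, 24.041629791259766), 45.0) (174, 204, 31, 25)
[[0.53366368 0.33366547 0.06      ]]
board ((316.12567138671875, 170.55003356933594), (94.7311782836914, 74.96343231201172), 3.2704880237579346)
[[ 0.5633  0.1397  0.012 ]
 [ 0.7651  0.1249  0.012 ]
 [ 0.7466 -0.1251  0.012 ]
 [ 0.5467 -0.1015  0.012 ]]
```

View pics/c.png

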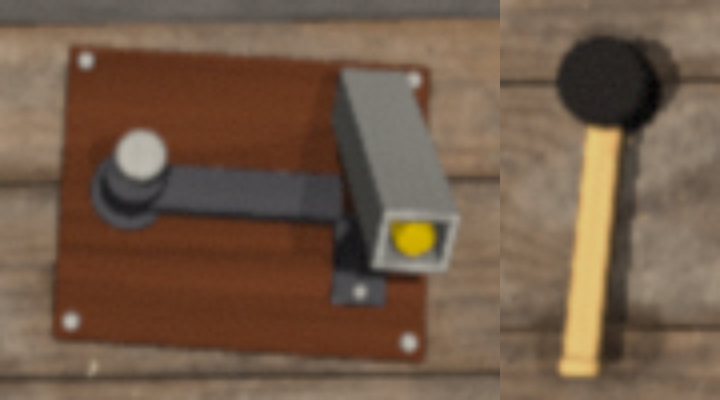

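The crop shows the board corners, peg head (290,159), mouth centre (359.2,180.2), mallet head top (185.2,215.3) and handle end (180,287).

Run:
```python
from h import *
P=plane("top",[(272.5,131.7),(362.5,137),(361.2,210),(268.2,205)],.012);print(np.round(P,4))
for n,uv,z in (("peg",(290,159),.102),("mouth",(359.2,180.2),.156),("mal",(185.1,215.2),.072),("hend",(180,287.5),.048),("hnear",(185.2,228),.048)): print(n,np.round(plane("top",[uv],z),4))
print(np.degrees(np.arctan2(*(P[0]-P[1])[[1,0]]))-90,np.degrees(np.arctan2(*(P[0]-P[3])[[1,0]])))
# corner average
```

```text
[[ 0.7615  0.1209  0.012 ]
 [ 0.7435 -0.1168  0.012 ]
 [ 0.5484 -0.1014  0.012 ]
 [ 0.564   0.1359  0.012 ]]
peg [[0.66   0.0852 0.102 ]]
mouth [[ 0.5939 -0.0613  0.156 ]]
mal [[0.5316 0.3386 0.072 ]]
hend [[0.3608 0.3514 0.048 ]]
hnear [[0.5032 0.342  0.048 ]]
-4.3303203159169215 -4.33601490070844
```

Well: yaw about -4.3°, peg at (0.660, 0.085), mouth at (0.593, -0.061). Mallet head at (0.5316, 0.3386) with its x axis at yaw about -4.3°. I'll go above the mallet now.

step_arm([
  {"rz": 9.1, "dz": -20, "gripper": 1},
  {"rz": 9.1, "dz": -20, "gripper": 1},
  {"rz": 9.1, "dz": -20, "gripper": 1},
  {"dx": 26, "dy": -44, "gripper": 1},
  {"dx": 26, "dy": -44, "gripper": 1},
  {"dx": 26, "dy": -44, "gripper": 1},
  {"dx": 26, "dy": -44, "gripper": 1},
  {"dx": 26, "dy": -44, "gripper": 1},
  {"dx": 26, "dy": -44, "gripper": 1},
  {"dx": 26, "dy": -44, "gripper": 1},
  {"dx": 26, "dy": -44, "gripper": 1},
  {"dx": 26, "dy": -44, "gripper": 1},
  {"dx": 26, "dy": -44, "gripper": 1},
])

```text
invalid input at $.moves[0]: expected keys rx, ry, rz, dx, dy, dz, gripper
```

step_arm([
  {"dx": -10, "dy": -45},
  {"dx": -10, "dy": -45},
  {"dx": -10, "dy": -45},
  {"dx": -10, "dy": -45},
  {"dx": -10, "dy": -45},
  {"dx": -10, "dy": -45},
  {"dx": -10, "dy": -45},
  {"dx": -10, "dy": -45},
  {"dx": -10, "dy": -45},
  {"dx": -10, "dy": -45},
  {"dx": -10, "dy": -45},
  {"dx": -10, "dy": -45},
  {"dz": 20},
  {"dz": 0},
])

```text
invalid input at $.moves[0]: expected keys rx, ry, rz, dx, dy, dz, gripper
```

All seven keys are required in each row.

step_arm([
  {"rx": 0, "ry": 0, "rz": 9.1, "dx": 0, "dy": 0, "dz": -20, "gripper": 1},
  {"rx": 0, "ry": 0, "rz": 9.1, "dx": 0, "dy": 0, "dz": -20, "gripper": 1},
  {"rx": 0, "ry": 0, "rz": 9.1, "dx": 0, "dy": 0, "dz": -20, "gripper": 1},
  {"rx": 0, "ry": 0, "rz": 0, "dx": 26, "dy": -44, "dz": 0, "gripper": 1},
  {"rx": 0, "ry": 0, "rz": 0, "dx": 26, "dy": -44, "dz": 0, "gripper": 1},
  {"rx": 0, "ry": 0, "rz": 0, "dx": 26, "dy": -44, "dz": 0, "gripper": 1},
  {"rx": 0, "ry": 0, "rz": 0, "dx": 26, "dy": -44, "dz": 0, "gripper": 1},
  {"rx": 0, "ry": 0, "rz": 0, "dx": 26, "dy": -44, "dz": 0, "gripper": 1},
  {"rx": 0, "ry": 0, "rz": 0, "dx": 26, "dy": -44, "dz": 0, "gripper": 1},
  {"rx": 0, "ry": 0, "rz": 0, "dx": 26, "dy": -44, "dz": 0, "gripper": 1},
  {"rx": 0, "ry": 0, "rz": 0, "dx": 26, "dy": -44, "dz": 0, "gripper": 1},
  {"rx": 0, "ry": 0, "rz": 0, "dx": 26, "dy": -44, "dz": 0, "gripper": 1},
  {"rx": 0, "ry": 0, "rz": 0, "dx": 26, "dy": -44, "dz": 0, "gripper": 1},
])

```text
clock: 1.72
tcp_pos: [0.5564, -0.201, 0.313]
orientation: [-3.139, 0.119, 0.001]
contact_force: [0.5, -0.2, 0.3]
grip_width: 0.0855
gripper_force: 0.0
```

step_arm([
  {"rx": 0, "ry": 0, "rz": 0, "dx": -10, "dy": -45, "dz": 0, "gripper": 1},
  {"rx": 0, "ry": 0, "rz": 0, "dx": -10, "dy": -45, "dz": 0, "gripper": 1},
  {"rx": 0, "ry": 0, "rz": 0, "dx": -10, "dy": -45, "dz": 0, "gripper": 1},
  {"rx": 0, "ry": 0, "rz": 0, "dx": -10, "dy": -45, "dz": 0, "gripper": 1},
  {"rx": 0, "ry": 0, "rz": 0, "dx": -10, "dy": -45, "dz": 0, "gripper": 1},
  {"rx": 0, "ry": 0, "rz": 0, "dx": -10, "dy": -45, "dz": 0, "gripper": 1},
  {"rx": 0, "ry": 0, "rz": 0, "dx": -10, "dy": -45, "dz": 0, "gripper": 1},
  {"rx": 0, "ry": 0, "rz": 0, "dx": -10, "dy": -45, "dz": 0, "gripper": 1},
  {"rx": 0, "ry": 0, "rz": 0, "dx": -10, "dy": -45, "dz": 0, "gripper": 1},
  {"rx": 0, "ry": 0, "rz": 0, "dx": -10, "dy": -45, "dz": 0, "gripper": 1},
  {"rx": 0, "ry": 0, "rz": 0, "dx": -10, "dy": -45, "dz": 30, "gripper": 1},
  {"rx": 0, "ry": 0, "rz": 0, "dx": 0, "dy": -45, "dz": 40, "gripper": 1},
  {"rx": 0, "ry": 0, "rz": 0, "dx": 0, "dy": 0, "dz": 30, "gripper": 1},
  {"rx": 0, "ry": 0, "rz": 0, "dx": 0, "dy": 0, "dz": 0, "gripper": 1},
])

```text
clock: 3.48
tcp_pos: [0.4855, 0.3432, 0.2104]
orientation: [3.135, -0.117, -0.008]
contact_force: [-0.4, -0.3, 0.8]
grip_width: 0.0854
gripper_force: 0.0
```

Run:
```python
from h import *
p,q=pose();c=r.camera_info("wrist");b=r.grab_frame("wrist");cv2.imwrite("pics/w1.png",b)
import pickle;pickle.dump(c,open("w1.pkl","wb"));print(p,q.as_matrix().round(3).tolist())
```

```text
[0.48548491 0.34323852 0.21044687] [[0.997, -0.075, -0.005], [-0.075, -0.997, -0.004], [-0.005, 0.004, -1.0]]
```

View pics/w1.png

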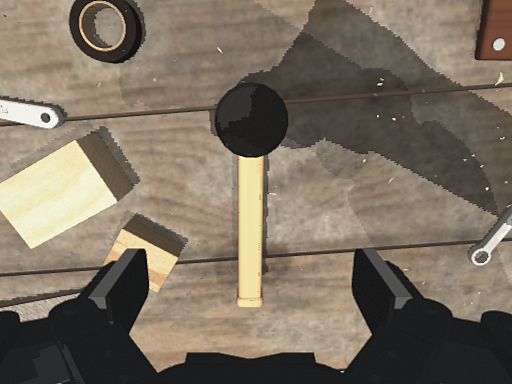

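The wrist view shows the mallet head top centred near (252,120), and the handle from (252,157) down to its end at (249.5,302). A small wooden block on the left has its right corner at (186,240).

Run:
```python
from h import *
import pickle;c=pickle.load(open("w1.pkl","rb"));b=cv2.imread("pics/w1.png")
k=blob(b,(0,0,0),(180,255,45),(195,70,310,157));print(cv2.minEnclosingCircle(k))
k=blob(b,(12,50,130),(32,255,255),(222,150,280,320));rr=cv2.minAreaRect(k);print(rr)
for n,uv,z in (("head",cv2.minEnclosingCircle(blob(b,(0,0,0),(180,255,45),(195,70,310,157)))[0],.072),("hnear",(252,160),.048),("hend",(249.5,298),.048),("block",(186,240),.03),("blockbot",(160,290),.03)): print(n,plane(None,[uv],z,c).round(4))
```

```text
((250.8798065185547, 119.41105651855469), 37.42792510986328)
((250.5, 236.99996948242188), (56.99999237060547, 163.99996948242188), 0.0)
head [[0.5341 0.3388 0.072 ]]
hnear [[0.499  0.3403 0.048 ]]
hend [[0.3679 0.3521 0.048 ]]
block [[0.4233 0.4081 0.03  ]]
blockbot [[0.3717 0.4405 0.03  ]]
```

step_arm([
  {"rx": 0, "ry": 0, "rz": 0.5, "dx": 0, "dy": 1.7, "dz": 40, "gripper": 1},
  {"rx": 0, "ry": 0, "rz": 0, "dx": 0, "dy": 0, "dz": 45, "gripper": 1},
  {"rx": 0, "ry": 0, "rz": 0, "dx": 0, "dy": 0, "dz": 45, "gripper": 1},
  {"rx": 0, "ry": 0, "rz": 0, "dx": 0, "dy": 0, "dz": 30, "gripper": 1},
  {"rx": 0, "ry": 0, "rz": 0, "dx": 0, "dy": 0, "dz": 11, "gripper": 1},
  {"rx": 0, "ry": 0, "rz": 0, "dx": 0, "dy": 0, "dz": 0, "gripper": 1},
  {"rx": 0, "ry": 0, "rz": 0, "dx": 0, "dy": 0, "dz": 0, "gripper": -1},
  {"rx": 0, "ry": 0, "rz": 0, "dx": 0, "dy": 0, "dz": 0, "gripper": -1},
  {"rx": 0, "ry": 0, "rz": 0, "dx": 0, "dy": 0, "dz": 0, "gripper": -1},
  {"rx": 0, "ry": 0, "rz": 0, "dx": 0, "dy": 0, "dz": 0, "gripper": -1},
  {"rx": 0, "ry": 0, "rz": 0, "dx": 0, "dy": 0, "dz": 0, "gripper": -1},
  {"rx": 0, "ry": 0, "rz": 0, "dx": 0, "dy": 0, "dz": 0, "gripper": -1},
], grip_force=110)

```text
clock: 5.03
tcp_pos: [0.4871, 0.3426, 0.0431]
orientation: [3.139, -0.133, 0.001]
contact_force: [-1.8, -1.4, 5.9]
grip_width: 0.0204
gripper_force: 107.3
```

step_arm([
  {"rx": 0, "ry": 0, "rz": 0, "dx": 0, "dy": 0, "dz": -20, "gripper": -1},
  {"rx": 0, "ry": 0, "rz": 0, "dx": 0, "dy": 0, "dz": -40, "gripper": -1},
  {"rx": 0, "ry": 0, "rz": 0, "dx": 0, "dy": 0, "dz": -40, "gripper": -1},
  {"rx": 0, "ry": 0, "rz": 0, "dx": 0, "dy": 0, "dz": -30, "gripper": -1},
  {"rx": 0, "ry": 0, "rz": 0, "dx": 15, "dy": 24, "dz": 0, "gripper": -1},
  {"rx": 0, "ry": 0, "rz": 0, "dx": 15, "dy": 25, "dz": 0, "gripper": -1},
  {"rx": 0, "ry": 0, "rz": 0, "dx": 15, "dy": 25, "dz": 0, "gripper": -1},
  {"rx": 0, "ry": 0, "rz": 0, "dx": 15, "dy": 24, "dz": 0, "gripper": -1},
  {"rx": 0, "ry": 0, "rz": 0, "dx": 15, "dy": 24, "dz": 0, "gripper": -1},
  {"rx": 0, "ry": 0, "rz": 0, "dx": 15, "dy": 24, "dz": 0, "gripper": -1},
  {"rx": 0, "ry": 0, "rz": 0, "dx": 15, "dy": 24, "dz": 0, "gripper": -1},
  {"rx": 0, "ry": 0, "rz": 0, "dx": 15, "dy": 24, "dz": 0, "gripper": -1},
  {"rx": 0, "ry": 0, "rz": 0, "dx": 15, "dy": 24, "dz": 0, "gripper": -1},
  {"rx": 0, "ry": 0, "rz": 0, "dx": 13, "dy": 24, "dz": 0, "gripper": -1},
  {"rx": 0, "ry": 0, "rz": 0, "dx": 0, "dy": 0, "dz": 0, "gripper": -1},
  {"rx": 0, "ry": 0, "rz": 0, "dx": 0, "dy": 0, "dz": 0, "gripper": -1},
])

```text
clock: 7.02
tcp_pos: [0.6133, 0.0898, 0.1726]
orientation: [-3.138, 0.132, 0.001]
contact_force: [-1.4, 1.1, -3.7]
grip_width: 0.0199
gripper_force: 108.2
```

Run:
```python
from h import *
p,q=pose();c=r.camera_info("wrist");b=r.grab_frame("wrist");t=r.grab_frame("side")
import pickle;pickle.dump(c,open("w2.pkl","wb"));print(p,q.as_matrix().round(3).tolist(),r.get_obs()["joints"])
cv2.imwrite("pics/w2.png",np.hstack([cv2.resize(b,(400,300)),cv2.resize(t[120:240,160:320],(400,300))]))
cv2.imwrite("pics/w2full.png",b)
```

```text
[0.61334637 0.08978053 0.17260193] [[0.996, -0.084, -0.001], [-0.084, -0.996, 0.001], [-0.001, -0.001, -1.0]] [-1.57736011e-04  4.93019571e-01 -3.29929562e-01  1.74891760e+00
  1.91239219e-01  9.31438665e-01 -2.06144981e+00]
```

View pics/w2.png

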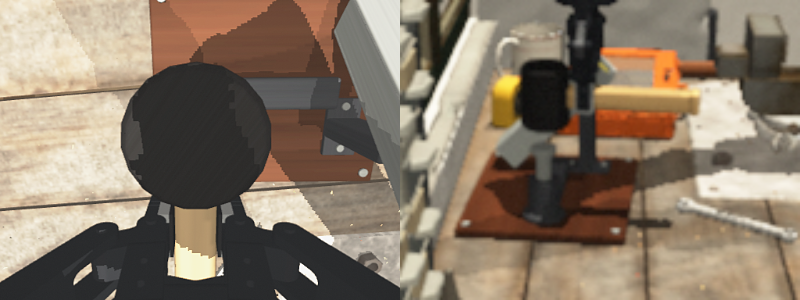

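The mallet head is upright and directly over the peg in both views. Pressing down.

step_arm([
  {"rx": 0, "ry": 0, "rz": 0, "dx": 0, "dy": 0, "dz": 15, "gripper": -1},
  {"rx": 0, "ry": 0, "rz": 0, "dx": 0, "dy": 0, "dz": 10, "gripper": -1},
  {"rx": 0, "ry": 0, "rz": 0, "dx": 0, "dy": 0, "dz": 6, "gripper": -1},
  {"rx": 0, "ry": 0, "rz": 0, "dx": 0, "dy": 0, "dz": 6, "gripper": -1},
  {"rx": 0, "ry": 0, "rz": 0, "dx": 0, "dy": 0, "dz": 6, "gripper": -1},
  {"rx": 0, "ry": 0, "rz": 0, "dx": 0, "dy": 0, "dz": 6, "gripper": -1},
  {"rx": 0, "ry": 0, "rz": 0, "dx": 0, "dy": 0, "dz": 5, "gripper": -1},
  {"rx": 0, "ry": 0, "rz": 0, "dx": 0, "dy": 0, "dz": 2, "gripper": -1},
  {"rx": 0, "ry": 0, "rz": 0, "dx": 0, "dy": 0, "dz": 0, "gripper": -1},
])

```text
clock: 8.25
tcp_pos: [0.6142, 0.0888, 0.116]
orientation: [3.139, -0.133, 0.0]
contact_force: [-0.9, 0.1, -3.7]
grip_width: 0.0204
gripper_force: 108.3
```

step_arm([
  {"rx": 0, "ry": 0, "rz": 0, "dx": 0, "dy": 0, "dz": 1, "gripper": -1},
  {"rx": 0, "ry": 0, "rz": 0, "dx": 0, "dy": 0, "dz": 1, "gripper": -1},
  {"rx": 0, "ry": 0, "rz": 0, "dx": 0, "dy": 0, "dz": 1, "gripper": -1},
])

```text
clock: 8.62
tcp_pos: [0.614, 0.0888, 0.1148]
orientation: [3.138, -0.133, 0.0]
contact_force: [-8.5, -1.4, 15.4]
grip_width: 0.02
gripper_force: 111.1
```

Run:
```python
from h import *
t=r.grab_frame("side");b=r.grab_frame("top")
cv2.imwrite("pics/p1.png",np.hstack([cv2.resize(b[120:220,260:390],(400,300)),cv2.resize(t[120:240,160:320],(400,300))]))
```

```text
(no output)
```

View pics/p1.png

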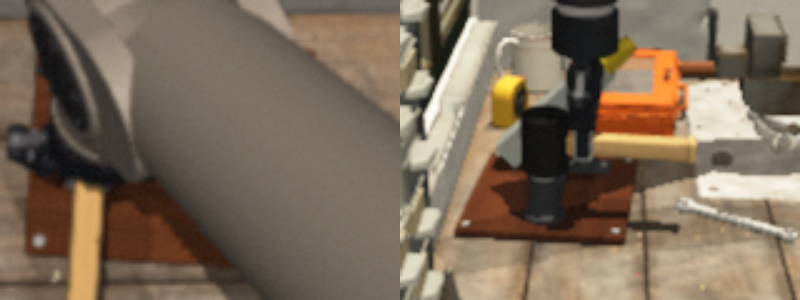

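The side view shows the peg head down on its guide and the yellow handle standing out of the mouth. The reaction, about 19 N net of the mallet's weight, confirms the peg has bottomed. Taking the mallet back.

step_arm([
  {"rx": 0, "ry": 0, "rz": 0, "dx": 0, "dy": 0, "dz": -20, "gripper": -1},
  {"rx": 0, "ry": 0, "rz": 0, "dx": 0, "dy": 0, "dz": -38, "gripper": -1},
  {"rx": 0, "ry": 0, "rz": 0, "dx": -14, "dy": -24, "dz": 0, "gripper": -1},
  {"rx": 0, "ry": 0, "rz": 0, "dx": -15, "dy": -25, "dz": 0, "gripper": -1},
  {"rx": 0, "ry": 0, "rz": 0, "dx": -15, "dy": -25, "dz": 0, "gripper": -1},
  {"rx": 0, "ry": 0, "rz": 0, "dx": -15, "dy": -24, "dz": 0, "gripper": -1},
  {"rx": 0, "ry": 0, "rz": 0, "dx": -15, "dy": -24, "dz": 0, "gripper": -1},
  {"rx": 0, "ry": 0, "rz": 0, "dx": -15, "dy": -24, "dz": 0, "gripper": -1},
  {"rx": 0, "ry": 0, "rz": 0, "dx": -15, "dy": -24, "dz": 0, "gripper": -1},
  {"rx": 0, "ry": 0, "rz": 0, "dx": -15, "dy": -24, "dz": 0, "gripper": -1},
  {"rx": 0, "ry": 0, "rz": 0, "dx": -15, "dy": -24, "dz": 0, "gripper": -1},
  {"rx": 0, "ry": 0, "rz": 0, "dx": -14, "dy": -24, "dz": 0, "gripper": -1},
  {"rx": 0, "ry": 0, "rz": 0, "dx": 0, "dy": 0, "dz": 40, "gripper": -1},
  {"rx": 0, "ry": 0, "rz": 0, "dx": 0, "dy": 0, "dz": 40, "gripper": -1},
  {"rx": 0, "ry": 0, "rz": 0, "dx": 0, "dy": 0, "dz": 30, "gripper": -1},
  {"rx": 0, "ry": 0, "rz": 0, "dx": 0, "dy": 0, "dz": 13, "gripper": -1},
  {"rx": 0, "ry": 0, "rz": 0, "dx": 0, "dy": 0, "dz": 3, "gripper": -1},
  {"rx": 0, "ry": 0, "rz": 0, "dx": 0, "dy": 0, "dz": 0, "gripper": -1},
])

```text
clock: 10.98
tcp_pos: [0.4877, 0.3432, 0.0464]
orientation: [-3.138, 0.133, -0.002]
contact_force: [0.3, 0.0, -3.8]
grip_width: 0.0202
gripper_force: 108.4
```

Run:
```python
from h import *
t=r.grab_frame("side");b=r.grab_frame("wrist")
cv2.imwrite("pics/m1.png",np.hstack([cv2.resize(b,(400,300)),cv2.resize(t[180:300,220:380],(400,300))]))
```

```text
(no output)
```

View pics/m1.png

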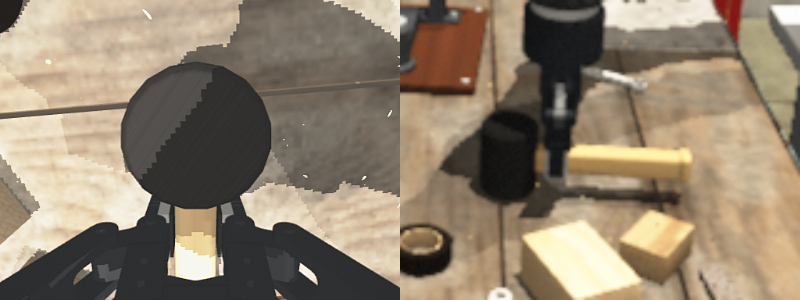

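The mallet is upright just above the bench at its old place, clear of the blocks. I'll set it down, open, and rise.

step_arm([
  {"rx": 0, "ry": 0, "rz": 0, "dx": 0, "dy": 0, "dz": 1.5, "gripper": -1},
  {"rx": 0, "ry": 0, "rz": 0, "dx": 0, "dy": 0, "dz": 1.5, "gripper": -1},
  {"rx": 0, "ry": 0, "rz": 0, "dx": 0, "dy": 0, "dz": 1, "gripper": -1},
])

```text
clock: 11.45
tcp_pos: [0.487, 0.3429, 0.0429]
orientation: [3.139, -0.133, 0.001]
contact_force: [-5.9, -4.2, 18.7]
grip_width: 0.0202
gripper_force: 111.3
```

step_arm([
  {"rx": 0, "ry": 0, "rz": 0, "dx": 0, "dy": 0, "dz": -0.8, "gripper": -1},
  {"rx": 0, "ry": 0, "rz": 0, "dx": 0, "dy": 0, "dz": 0, "gripper": 1},
  {"rx": 0, "ry": 0, "rz": 0, "dx": 0, "dy": 0, "dz": 0, "gripper": 1},
  {"rx": 0, "ry": 0, "rz": 0, "dx": 0, "dy": 0, "dz": 0, "gripper": 1},
  {"rx": 0, "ry": 0, "rz": 0, "dx": 0, "dy": 0, "dz": 0, "gripper": 1},
  {"rx": 0, "ry": 0, "rz": 0, "dx": 0, "dy": 0, "dz": 0, "gripper": 1},
  {"rx": 0, "ry": 0, "rz": 0, "dx": 0, "dy": 0, "dz": -20, "gripper": 1},
  {"rx": 0, "ry": 0, "rz": 0, "dx": 0, "dy": 0, "dz": -40, "gripper": 1},
  {"rx": 0, "ry": 0, "rz": 0, "dx": 0, "dy": 0, "dz": -60, "gripper": 1},
  {"rx": 0, "ry": 0, "rz": 0, "dx": 0, "dy": 0, "dz": -60, "gripper": 1},
  {"rx": 0, "ry": 0, "rz": 0, "dx": 0, "dy": 0, "dz": -60, "gripper": 1},
  {"rx": 0, "ry": 0, "rz": 0, "dx": 0, "dy": 0, "dz": 0, "gripper": 1},
])

```text
clock: 12.95
tcp_pos: [0.4887, 0.3448, 0.2894]
orientation: [-3.131, 0.132, -0.014]
contact_force: [0.5, -1.5, -0.6]
grip_width: 0.0852
gripper_force: 0.0
```

step_arm([
  {"rx": 0, "ry": 0, "rz": -0.5, "dx": 4.5, "dy": 40, "dz": 0, "gripper": 1},
  {"rx": 0, "ry": 0, "rz": 0, "dx": 4.5, "dy": 40, "dz": 0, "gripper": 1},
  {"rx": 0, "ry": 0, "rz": 0, "dx": 4.5, "dy": 40, "dz": 0, "gripper": 1},
  {"rx": 0, "ry": 0, "rz": 0, "dx": 4.5, "dy": 40, "dz": 0, "gripper": 1},
  {"rx": 0, "ry": 0, "rz": 0, "dx": 4.5, "dy": 40, "dz": 0, "gripper": 1},
  {"rx": 0, "ry": 0, "rz": 0, "dx": 4.5, "dy": 40, "dz": 0, "gripper": 1},
  {"rx": 0, "ry": 0, "rz": 0, "dx": 4.5, "dy": 40, "dz": 0, "gripper": 1},
  {"rx": 0, "ry": 0, "rz": 0, "dx": 4.5, "dy": 40, "dz": 0, "gripper": 1},
  {"rx": 0, "ry": 0, "rz": 0, "dx": 4.5, "dy": 40, "dz": 0, "gripper": 1},
  {"rx": 0, "ry": 0, "rz": 0, "dx": 4.5, "dy": 40, "dz": 0, "gripper": 1},
  {"rx": 0, "ry": 0, "rz": 0, "dx": 0, "dy": 0, "dz": 0, "gripper": 1},
  {"rx": 0, "ry": 0, "rz": 0, "dx": 0, "dy": 0, "dz": 0, "gripper": 1},
])

```text
clock: 14.45
tcp_pos: [0.5008, -0.0589, 0.2821]
orientation: [-3.139, 0.118, 0.0]
contact_force: [-0.0, -0.0, 0.1]
grip_width: 0.0857
gripper_force: 0.0
```

Run:
```python
from h import *
import pickle
p,q=pose();c=r.camera_info("wrist");b=r.grab_frame("wrist");t=r.grab_frame("side")
pickle.dump(c,open("w3.pkl","wb"));print(p,q.as_matrix().round(3).tolist(),np.round(r.get_obs()["joints"],2))
cv2.imwrite("pics/w3.png",b[:, :])
cv2.imwrite("pics/w3b.png",np.hstack([b,cv2.resize(t[190:290,230:350],(288,240)).repeat(1,0) if 0 else cv2.copyMakeBorder(cv2.resize(t[190:290,230:350],(288,240)),0,144,0,0,0)]))
cc=r.camera_info("wrist");R=cv2.Rodrigues(np.array(c["rvec"],float))[0]
for s in (0,.046,.030):
  w=np.array([.593,-.061,.156])+s*np.array([-.705,.053,.707]);print(s,w.round(4),cv2.projectPoints(w,c["rvec"],c["tvec"],c["mtx"],None)[0].ravel().round(1))
```

```text
[ 0.50084597 -0.05888471  0.2821122 ] [[0.997, -0.075, -0.0], [-0.075, -0.997, 0.001], [-0.0, -0.001, -1.0]] [ 0.19  0.18 -0.22  1.91  0.04  1.06 -1.7 ]
0 [ 0.593 -0.061  0.156] [243.5  55.7]
0.046 [ 0.5606 -0.0586  0.1885] [242.8 108.5]
0.03 [ 0.5718 -0.0594  0.1772] [243.1  88.9]
```

View pics/w3b.png

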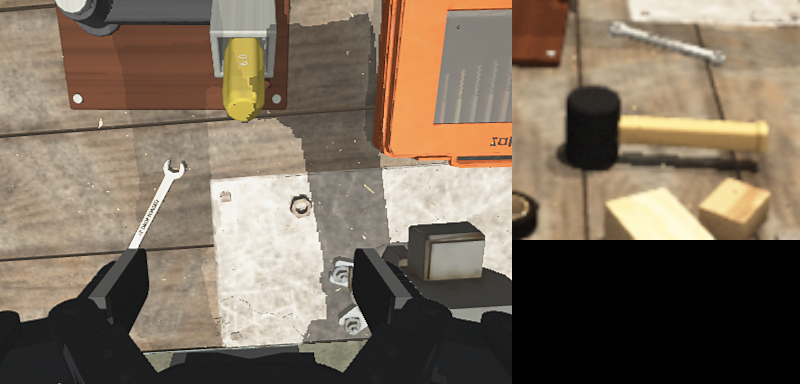

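The handle stands out at u≈243 with its end at v≈108, matching the prediction (243,108), and the mallet stands free. Moving in to grasp.

step_arm([
  {"rx": 0, "ry": 0, "rz": 0, "dx": 35, "dy": -2.4, "dz": 0, "gripper": 1},
  {"rx": 0, "ry": 0, "rz": 0, "dx": 35, "dy": -2.4, "dz": 0, "gripper": 1},
  {"rx": 0, "ry": 0, "rz": 0, "dx": 0, "dy": 0, "dz": 35, "gripper": 1},
  {"rx": 0, "ry": 0, "rz": 0, "dx": 0, "dy": 0, "dz": 35, "gripper": 1},
  {"rx": 0, "ry": 0, "rz": 0, "dx": 0, "dy": 0, "dz": 25, "gripper": 1},
  {"rx": 0, "ry": 0, "rz": 0, "dx": 0, "dy": 0, "dz": 7, "gripper": 1},
  {"rx": 0, "ry": 0, "rz": 0, "dx": 0, "dy": 0, "dz": 0, "gripper": 1},
  {"rx": 0, "ry": 0, "rz": 0, "dx": 0, "dy": 0, "dz": 0, "gripper": -1},
  {"rx": 0, "ry": 0, "rz": 0, "dx": 0, "dy": 0, "dz": 0, "gripper": -1},
  {"rx": 0, "ry": 0, "rz": 0, "dx": 0, "dy": 0, "dz": 0, "gripper": -1},
  {"rx": 0, "ry": 0, "rz": 0, "dx": 0, "dy": 0, "dz": 0, "gripper": -1},
  {"rx": 0, "ry": 0, "rz": 0, "dx": 0, "dy": 0, "dz": 0, "gripper": -1},
  {"rx": 0, "ry": 0, "rz": 0, "dx": 0, "dy": 0, "dz": 0, "gripper": -1},
], grip_force=60)

```text
clock: 16.18
tcp_pos: [0.5717, -0.0602, 0.1807]
orientation: [3.139, -0.119, 0.001]
contact_force: [-0.3, -0.5, 5.7]
grip_width: 0.024
gripper_force: 58.8
```

step_arm([
  {"rx": 0, "ry": 0, "rz": 0, "dx": -5, "dy": 0, "dz": -5, "gripper": -1},
  {"rx": 0, "ry": 0, "rz": 0, "dx": -7, "dy": 0, "dz": -7, "gripper": -1},
  {"rx": 0, "ry": 0, "rz": 0, "dx": -7, "dy": 0, "dz": -7, "gripper": -1},
  {"rx": 0, "ry": 0, "rz": 0, "dx": -7, "dy": 0, "dz": -7, "gripper": -1},
  {"rx": 0, "ry": 0, "rz": 0, "dx": 0, "dy": 0, "dz": 0, "gripper": -1},
])

```text
clock: 16.8
tcp_pos: [0.5445, -0.0582, 0.2065]
orientation: [3.139, -0.119, -0.001]
contact_force: [0.4, 0.0, -1.3]
grip_width: 0.024
gripper_force: 59.0
```

Run:
```python
from h import *
t=r.grab_frame("side");b=r.grab_frame("wrist")
cv2.imwrite("pics/s1.png",np.hstack([cv2.resize(b,(400,300)),cv2.resize(t[110:230,170:330],(400,300))]))
```

```text
(no output)
```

View pics/s1.png

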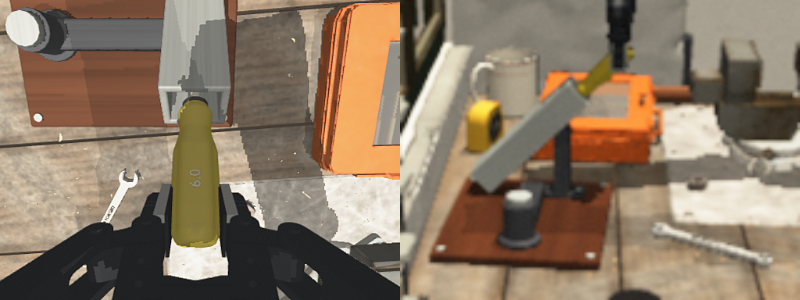

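The screwdriver is following the gripper out along the tube axis, and the peg stays down. I'll keep drawing.

step_arm([
  {"rx": 0, "ry": 0, "rz": 0, "dx": -8, "dy": 0, "dz": -8, "gripper": -1},
  {"rx": 0, "ry": 0, "rz": 0, "dx": -10, "dy": 0, "dz": -10, "gripper": -1},
  {"rx": 0, "ry": 0, "rz": 0, "dx": -10, "dy": 0, "dz": -10, "gripper": -1},
  {"rx": 0, "ry": 0, "rz": 0, "dx": -10, "dy": 0, "dz": -10, "gripper": -1},
  {"rx": 0, "ry": 0, "rz": 0, "dx": -10, "dy": 0, "dz": -10, "gripper": -1},
  {"rx": 0, "ry": 0, "rz": 0, "dx": -10, "dy": 0, "dz": -10, "gripper": -1},
  {"rx": 0, "ry": 0, "rz": 0, "dx": -10, "dy": 0, "dz": -10, "gripper": -1},
  {"rx": 0, "ry": 0, "rz": 0, "dx": -10, "dy": 0, "dz": -10, "gripper": -1},
  {"rx": 0, "ry": 0, "rz": 0, "dx": 0, "dy": 0, "dz": -10, "gripper": -1},
  {"rx": 0, "ry": 0, "rz": 0, "dx": 0, "dy": 0, "dz": 0, "gripper": -1},
])

```text
clock: 18.15
tcp_pos: [0.4684, -0.0523, 0.2952]
orientation: [3.139, -0.119, 0.004]
contact_force: [0.0, 0.5, -1.3]
grip_width: 0.0243
gripper_force: 59.0
```

step_arm([
  {"rx": 0, "ry": 0, "rz": 0, "dx": 0, "dy": 0, "dz": -25, "gripper": -1},
  {"rx": 0, "ry": 0, "rz": 0, "dx": 0, "dy": 0, "dz": -35, "gripper": -1},
  {"rx": 0, "ry": 0, "rz": 0, "dx": 10, "dy": 0, "dz": -30, "gripper": -1},
  {"rx": 0, "ry": 0, "rz": 0, "dx": 30, "dy": 0, "dz": -10, "gripper": -1},
  {"rx": 0, "ry": 0, "rz": 0, "dx": 30, "dy": 0, "dz": 0, "gripper": -1},
  {"rx": 0, "ry": 0, "rz": 0, "dx": 20, "dy": 0, "dz": 0, "gripper": -1},
  {"rx": 0, "ry": 5, "rz": 0, "dx": 0, "dy": 0, "dz": 0, "gripper": -1},
  {"rx": 0, "ry": 5, "rz": 0, "dx": 0, "dy": 0, "dz": 0, "gripper": -1},
  {"rx": 0, "ry": 5, "rz": 0, "dx": 0, "dy": 0, "dz": 0, "gripper": -1},
  {"rx": 0, "ry": 5, "rz": 0, "dx": 0, "dy": 0, "dz": 0, "gripper": -1},
  {"rx": 0, "ry": 5, "rz": 0, "dx": 0, "dy": 0, "dz": 0, "gripper": -1},
  {"rx": 0, "ry": 5, "rz": 0, "dx": 0, "dy": 0, "dz": 0, "gripper": -1},
  {"rx": 0, "ry": 5, "rz": 0, "dx": 0, "dy": 0, "dz": 0, "gripper": -1},
  {"rx": 0, "ry": 5, "rz": 0, "dx": 0, "dy": 0, "dz": 0, "gripper": -1},
  {"rx": 0, "ry": 5, "rz": 0, "dx": 0, "dy": 0, "dz": 0, "gripper": -1},
  {"rx": 0, "ry": 0, "rz": 0, "dx": 0, "dy": 0, "dz": 0, "gripper": -1},
  {"rx": 0, "ry": 0, "rz": 0, "dx": 0, "dy": 0, "dz": 0, "gripper": -1},
  {"rx": 0, "ry": 0, "rz": 0, "dx": 0, "dy": 0, "dz": 0, "gripper": -1},
])

```text
clock: 20.4
tcp_pos: [0.5582, -0.0591, 0.3947]
orientation: [2.874, -0.109, 1.191]
contact_force: [0.5, -0.3, -0.1]
grip_width: 0.0241
gripper_force: 59.1
```

Run:
```python
from h import *
p,q=pose();print(p,q.as_matrix().round(3).tolist(),np.round(r.get_obs()["joints"],2),np.abs(r.get_obs()["qvel"]).max())
t=r.grab_frame("side");b=r.grab_frame("top")
cv2.imwrite("pics/f1.png",np.hstack([cv2.resize(b[100:300,160:420],(390,300)),cv2.resize(t[40:280,160:360],(400,480))[:300] if 0 else cv2.resize(t[30:270,130:450],(400,300))]))
```

```text
[ 0.55816276 -0.05906489  0.39470967] [[0.705, -0.076, 0.705], [-0.054, -0.997, -0.053], [0.707, -0.0, -0.707]] [ 0.23 -0.14 -0.26  2.17  0.14  0.32 -1.8 ] 0.005091487702167268
```

View pics/f1.png

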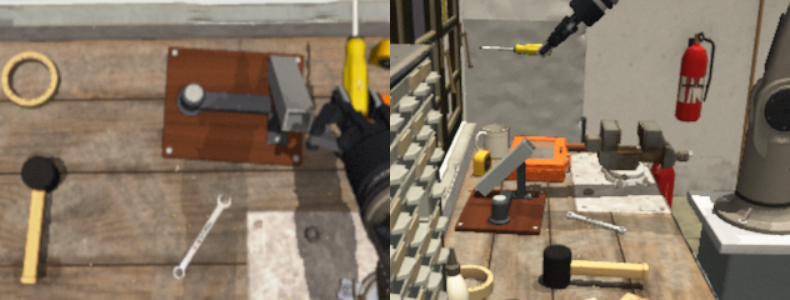

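The screwdriver is level and clear at about 0.39 m, the peg is down, and the mallet stands on its face. Handing in.

```bash
python3 -c "
from bench import r
print(r.hand_in())"
```

```text
the job is handed in; nothing more can be done
None
```

I handed the job in at about 20 s of the 64 s, but the hand-in returned no verdict. In the last pictures the peg is fully down, the mallet is standing released on its face, and the screwdriver is held level about 0.39 m up.

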